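# Dispense one clay test disc and nudge it onto the square sheet

### The job

Press the dispenser's plunger all the way down once, so that one clay disc comes out, and let the plunger come back up. Then nudge that disc over the table with the fingertips, without picking it up, until it lies wholly on the square sheet of paper. The other discs stay in the dispenser, and everything else on the table stays where it is.

Things in the scene. Friction and masses are not known exactly. Their poses are not given: they have to be found in the camera images.
- dispenser: Disc dispenser, bolted to the table, place and yaw vary. Origin: on the table under the axis of its disc magazine; +x points out of the outlet. Base plate 3 mm thick, x -145 to +28 mm, 80 mm wide. Plywood magazine: x and y within +-27 mm, 44 mm tall, open on top, three discs stacked in it. Behind it a grey housing, x -129 to -29 mm, 60 mm wide, 80 mm tall, the plunger on top.
- outlet (a point): Middle of the base plate's front edge, 28 mm ahead of the magazine axis, 3 mm above the table. A full press slides the bottom disc out here along the dispenser's +x; it drops off the plate and lies flat on the table, its centre 80 to 95 mm ahead of the magazine axis when pressed at 40 mm/s, up to 140 mm at 150 mm/s. On release the stack sinks by one disc; a second press would eject another.
- plunger_top (a point): Centre of the top of the plunger's round black cap (38 mm across, 8 mm thick), 115 mm above the table and 80 mm behind the magazine axis (dispenser x = -80 mm). Moves down with the plunger.
- plunger (a joint): Plunger travel in m: 0 up at rest, 0.026 fully down. Goes straight down; a spring lifts it back when let go; needs about 2.5 N to start and 7 to 8 N just before the bottom stop.
- disc0_center (a point): Centre (half-way up) of the bottom disc in the magazine, the one that is ejected: plain fired clay, 38 mm across, 10 mm thick, about 25 g, lying flat. Its centre is 8 mm above the table in the magazine, 5 mm when it lies on the table.
- disc1_center (a point): Centre of the second disc from the bottom, same kind; stays in the magazine.
- disc2_center (a point): Centre of the top disc, same kind; stays in the magazine.
- square_sheet: Square sheet of paper, 110 x 110 mm (sides along its x and y), stuck flat on the table to the left or right of the dispenser's outlet, no step at its edge (under 1 mm). Origin at its centre on the table.
- round_sheet: Round sheet of the same paper, 110 mm across, flat on the table on the other side; not the target. Origin at its centre.
- jar: Bystander: lidded glaze jar, 60 mm across, 85 mm tall. Loose; origin at the centre of its underside.
- sponge: Bystander: foam sponge block, 70 x 110 x 40 mm. Loose; origin at the centre of its underside.
- figure: Bystander: small clay elephant, about 90 mm long, 75 mm tall. Loose; origin at the centre of its underside.
- bowl: Bystander: small terracotta bowl, 90 mm across, 45 mm tall. Loose; origin at the centre of its underside.
- knife: Bystander: flat wooden modelling knife, 170 x 14 x 8 mm, lying along its x. Loose; origin at the centre of its underside.
- brush: Bystander: brush lying on the table along its x, about 200 mm long. Loose; origin under it, at table height.
- mug: Bystander: mug, 76 mm across, 85 mm tall, handle to its +y. Loose; origin at the centre of its underside.
- post: Bystander: small round kiln post, 30 mm across, 40 mm tall, standing. Loose; origin at the centre of its underside.
Not all that is in view belongs to the job. What is shaped like the dispenser but yellow is not meant.

How it is judged:
By the outcome, as a careful person would: the job done as asked, in the order asked, and still so for the second after the job is handed in, with the robot touching nothing.
It also fails if it takes over 48 s, if anything falls off the work surface, if the arm or the gripper's body presses on something with over 40 N, if the wrist force passes 120 N, or if a joint passes its speed limit or range.

### The arm

A 6-joint arm with a two-finger parallel gripper is mounted at the origin on the work surface. World frame = base frame: x ahead of the robot, y to its left, z up, the work surface at z = 0. Lengths are in m, angles in rad, forces in N, time in s.
With the tool pointing down it reaches from about 0.275 to 0.725 m from the base axis. Payload 5.6 kg.
Tool frame: the origin (TCP) lies midway between the tips of the shut fingers; the grasp point (between the pads) lies 19 mm behind it; z points along the fingers, y is the direction in which the jaws open and shut (so a half turn about z gives the same grasp; the last joint's range is limited). The gripper opens to 85 mm and grips with 20 to 120 N. Pads are 22 mm wide; open, the fingers measure 114 mm over their backs; the gripper's body (76 mm by 85 mm) begins 54 mm behind the grasp point. The pads swing forward as they close: fully open they stand 13 mm farther back than shut.
Start: joints at [1.457, 0.255, 0.108, 0, -1.424, -0.285], TCP at [0.214, 0.507, 0.231] pointing down, gripper open.
Joint ranges: [-2.95, 2.95], [-1.21, 1.97], [-1.09, 1.5], [-2.87, 1.71], [-2.94, -0.07], [-3.05, 3.05]. Speed limits (rad/s): [2.57, 2.57, 3.14, 3.14, 3.14, 3.14].

### API

Orientations are given as a unit quaternion [x, y, z, w].
In Python, from cell import r, optics gives the robot as it stands. Calls block until the motion is done:
- r.move_ptp(position, orientation): joint-space move of the TCP to a pose.
- r.move_straight(position, ori=None, v=0.15): straight line of the TCP; ori=None keeps the orientation; v is the mean speed in m/s.
- r.goto_joints(angles): joint-space move.
- r.move_gripper(opening): opening from 0.0 (shut) to 1.0 (fully open); the grip force is fixed at half the most; returns when the fingers have stopped.
- r.wait(seconds).
- r.inverse_kinematics(position, orientation): joint angles nearest the present ones, or None.
- optics.read_camera(name): name is "scene" or "top"; returns a dict with "image" (420x560x3 uint8, red, green, blue), "fx", "fy", "cx", "cy" (pixels), "position" and "attitude" of the camera in the world. Camera axes: x right, y down, z forward; pixel columns grow to the right and rows downward; lengths in m; the calibration is good to about 2 mm. A picture is of the moment at which its call begins. There is no depth.
A pose or a line that the arm cannot do raises r.PlanningError and nothing moves.
- r.finish_job(): hands the job in, once; it reports no verdict.
Readings, each from a call of its own:
- r.get_time_s(): time.
- r.get_joints(): joint angles.
- r.get_qd(): joint speeds.
- r.get_joint_efforts(): joint torques, N m.
- r.get_eef_pos(): TCP position.
- r.get_tcp_rot(): TCP orientation.
- r.get_force(): force on the tool from outside, world axes, zero at the start.
- r.get_wrist_torque(): the same for the moment, N m.
- r.get_opening(): opening from 0.0 (shut) to 1.0 (fully open).
Only numpy, scipy, OpenCV 4.12 (cv2) and the standard library are available. Lean on these libraries where they do the work, as an engineer would, in place of code of your own. Each camera call takes 0.05 s, during which the arm holds its last target.

## Working session

There is one attempt and no reset: what is moved stays moved. The work goes in short steps, each a Python script; the robot and the scene stay as the last script left them, time stands still between calls to the robot, and variables do not carry over. Pictures are saved under pics/ and viewed, and the job is handed in when it is done.

```bash
ls; mkdir -p pics; cat > h.py <<'E'
import numpy as np, cv2
from scipy.spatial.transform import Rotation as R
from cell import r, optics
def cam(n):
    c=optics.read_camera(n); return c
def save(c,p): cv2.imwrite(p, c["image"][:,:,::-1])
def Rc(c):
    a=np.array(c["attitude"]); return a if a.shape==(3,3) else R.from_quat(a).as_matrix()
def ray(c,u,v,z):
    d=Rc(c)@np.array([(u-c["cx"])/c["fx"],(v-c["cy"])/c["fy"],1.]); o=np.array(c["position"])
    return o+d*(z-o[2])/d[2]
def proj(c,p):
    q=Rc(c).T@(np.array(p)-np.array(c["position"])); return np.array([c["cx"]+c["fx"]*q[0]/q[2], c["cy"]+c["fy"]*q[1]/q[2]])
E
python3 - <<'E'
from h import *
import pickle
for n in("scene","top"):
    c=cam(n); save(c,f"pics/{n}0.png"); pickle.dump(c,open(f"{n}0.pkl","wb")); print(n,c["position"],c["attitude"],c["fx"],c["cx"],c["cy"])
print(r.get_time_s(),r.get_eef_pos(),r.get_tcp_rot())
E
```

```text
pics
scene [ 1.57907799 -0.15813359  0.8222263 ] [ 0.67667715  0.56805724 -0.30703919 -0.35375972] 544.2403814006622 276.36987600531126 206.58821889879493
top [0.39259354 0.01579969 1.23790657] [ 0.71440748 -0.69755684  0.04568524 -0.0308101 ] 403.7777927518129 277.72524349550883 216.0181697039951
0.1 [0.21338149 0.50644564 0.2304858 ] [ 9.80179455e-01 -1.98109780e-01 -1.05058186e-04  8.60324821e-04]
```

View pics/top0.png

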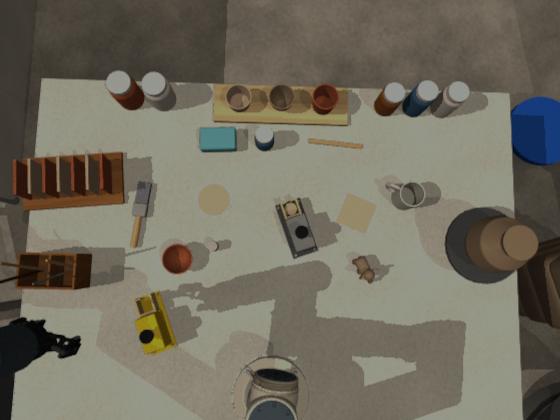

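View pics/scene0.png

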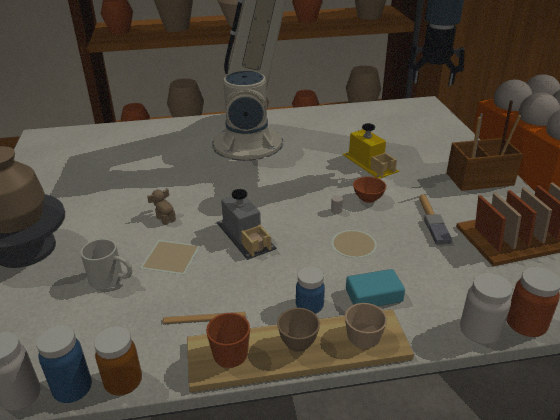

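Top view: the grey dispenser is at (297,228), with its magazine at about (291,208) and its black cap at about (302,232). The yellow look-alike is at (153,325). The square sheet is at (356,212) and the round one at (213,199). In the scene view, the grey one is at (243,220) and the square sheet at (170,257).

Possible mix-ups:
- **Dispenser:** grey (297,228), which I choose, or yellow (153,325), which I reject.
- **Sheet:** square (356,212), which I choose, or round (213,199), which I reject.

Next is a close crop and measurements.

```bash
python3 - <<'E'
import pickle,sys
from h import *
t=pickle.load(open("top0.pkl","rb")); s=pickle.load(open("scene0.pkl","rb"))
a=cv2.resize(t["image"][180:270,265:385],None,fx=5,fy=5,interpolation=cv2.INTER_CUBIC)
cv2.imwrite("pics/crop_top.png",a[:,:,::-1])
b=cv2.resize(s["image"][170:280,130:290],None,fx=5,fy=5,interpolation=cv2.INTER_CUBIC)
cv2.imwrite("pics/crop_scene.png",b[:,:,::-1])
hsv=cv2.cvtColor(t["image"],cv2.COLOR_RGB2HSV)
for p in [(356,212),(213,199),(330,240),(302,232),(297,228),(310,250)]: print(p,hsv[p[1],p[0]])
E
```

```text
(356, 212) [ 21  75 149]
(213, 199) [ 21  78 148]
(330, 240) [ 21  43 112]
(302, 232) [150  28  18]
(297, 228) [30 43 18]
(310, 250) [15 20 50]
```

View pics/crop_top.png

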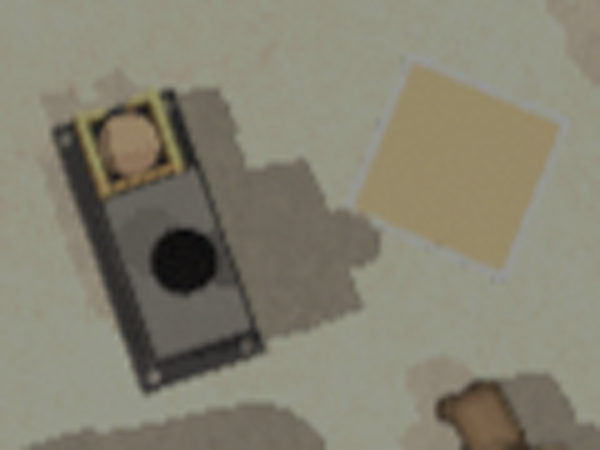

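View pics/crop_scene.png

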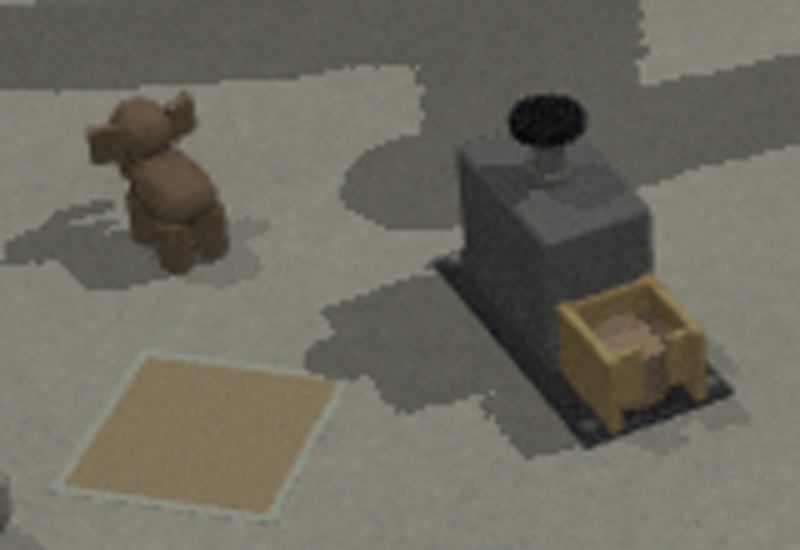

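The crops confirm the grey dispenser, with its plywood magazine toward +x. Plate corners in the top crop are (52,128), (175,88), (267,350) and (147,395), and the cap is at (184,261). The square sheet has a thin, light border. Now I'll measure them.

```bash
cat > meas.py <<'E'
import pickle,json
from h import *
t=pickle.load(open("top0.pkl","rb")); s=pickle.load(open("scene0.pkl","rb"))
def mask_quad(c,lo,hi,near):
    m=cv2.inRange(cv2.cvtColor(c["image"],cv2.COLOR_RGB2HSV),lo,hi)
    cs,_=cv2.findContours(m,cv2.RETR_EXTERNAL,cv2.CHAIN_APPROX_NONE)
    return min((k for k in cs if cv2.contourArea(k)>20),key=lambda k:np.linalg.norm(k.mean(0)[0]-near)),m
# sheet
for c,n,near in((t,"top",(356,212)),(s,"scene",(170,257))):
    k,m=mask_quad(c,(15,60,90),(28,140,255),near)
    W=np.array([ray(c,u,v,0)[:2] for u,v in k[:,0]],np.float32)
    rr=cv2.minAreaRect(W); M=cv2.moments(k)
    print(n,"sheet rect",np.round(rr[0],4),np.round(rr[1],4),round(rr[2],1),"centroid",ray(c,M["m10"]/M["m00"],M["m01"]/M["m00"],0).round(4))
# plate corners
pc=np.array([(52,128),(175,88),(267,350),(147,395)])/5+[265,180]-0.4
P=np.array([ray(t,u,v,.003) for u,v in pc]);print(P.round(4)); 
print("edges",[round(float(np.linalg.norm(P[i]-P[(i+1)%4])),4) for i in range(4)])
# cap
for c,n,near in((t,"top",(302,232)),(s,"scene",(239,194))):
    k,m=mask_quad(c,(0,0,0),(180,255,32),near)
    if n=="top":print("hsv housing",cv2.cvtColor(c["image"],cv2.COLOR_RGB2HSV)[222,296],cv2.contourArea(k))
    (u,v),sz,_=cv2.minAreaRect(k); print(n,"cap",u,v,sz,ray(c,u,v,.113).round(4))
P0=P[0];front=(P[0]+P[1])/2;back=(P[2]+P[3])/2;ax=(front-back)[:2];ax/=np.linalg.norm(ax)
side=((P[1]-P[0]))[:2];print("yaw long",np.degrees(np.arctan2(ax[1],ax[0])),"yaw side",np.degrees(np.arctan2(side[0],-side[1])))
mid=P.mean(0)[:2];O=mid-ax*(-.0585);print("origin",O,"plunger pred",O-.08*ax, "outlet",O+.028*ax)
# magazine disc top: discs top z=.033
hsv=cv2.cvtColor(t["image"],cv2.COLOR_RGB2HSV)
u,v=np.array((130,145))/5+[265,180]-.4;print("disc2",ray(t,u,v,.033).round(4))
E
python3 meas.py
```

```text
top sheet rect [ 0.5427 -0.2511] [0.0974 0.0984] 68.0 centroid [ 0.5431 -0.2512  0.    ]
scene sheet rect [ 0.5412 -0.2512] [0.0987 0.0991] 67.8 centroid [ 0.5434 -0.2514  0.    ]
[[ 5.605e-01  5.000e-04  3.000e-03]
 [ 5.874e-01 -7.510e-02  3.000e-03]
 [ 4.270e-01 -1.341e-01  3.000e-03]
 [ 3.980e-01 -6.120e-02  3.000e-03]]
edges [0.0802, 0.1709, 0.0785, 0.1738]
hsv housing [18 28 90] 100.5
top cap 301.5 231.5 (11.0, 11.0) [ 0.4733 -0.0739  0.113 ]
scene cap 238.5 193.5 (13.0, 9.0) [ 0.4735 -0.0743  0.113 ]
yaw long 20.494657404872648 yaw side 19.619771716644063
origin [ 0.54799311 -0.04700402] plunger pred [ 0.47305673 -0.07501362] outlet [ 0.57422085 -0.03720066]
disc2 [ 0.5473 -0.0463  0.033 ]
```

Everything agrees:

| Item | Result | Check |
|---|---|---|
| Plate | about 80 x 172 mm | given as 80 x 173 mm |
| Dispenser origin | (0.548, -0.047), yaw about 20° | – |
| Cap | (0.4733, -0.074) | top and scene views agree to 0.5 mm |
| Square sheet centre | (0.543, -0.251) | tan area 98 mm plus border gives 110 mm |

Now I'll check the neighbours and IK, then press.

```bash
cat >> h.py <<'E'
def q(a): return [float(np.cos(a/2)),float(np.sin(a/2)),0.,0.]
CAP=np.array([.4733,-.0742]); O=np.array([.548,-.047]); YAW=np.radians(20.1); C=np.array([.543,-.2513])
E
python3 - <<'E'
from h import *
import pickle
t=pickle.load(open("top0.pkl","rb"));s=pickle.load(open("scene0.pkl","rb"))
print("jar",ray(t,264.5,135,.085).round(3),ray(s,311,277,.085).round(3),"elephant",ray(t,364,270,.04).round(3),"mug",ray(t,411,190,.085).round(3),"handle",ray(t,391,186,.05).round(3))
for a in (-90,90,-70,-128,52,20,-20):
    for p in ([*CAP,.15],[.63,.03,.01],[.66,-.12,.01]): 
        k=r.inverse_kinematics(p,q(np.radians(a))); print(a,p,None if k is None else np.round(k,2))
E
```

```text
jar [0.756 0.037 0.085] [0.769 0.039 0.085] elephant [ 0.369 -0.267  0.04 ] mug [ 0.604 -0.394  0.085] handle [ 0.621 -0.346  0.05 ]
-90 [np.float64(0.4733), np.float64(-0.0742), 0.15] [ 0.17  0.16 -0.23  0.   -1.19 -0.17]
-90 [0.63, 0.03, 0.01] [ 0.29  0.56 -0.02  0.   -1.   -0.29]
-90 [0.66, -0.12, 0.01] [ 0.05  0.62  0.11  0.   -1.05 -0.05]
90 [np.float64(0.4733), np.float64(-0.0742), 0.15] [ 0.17  0.16 -0.23  0.   -1.19  2.97]
90 [0.63, 0.03, 0.01] [ 0.29  0.56 -0.02  0.   -1.    2.85]
90 [0.66, -0.12, 0.01] None
-70 [np.float64(0.4733), np.float64(-0.0742), 0.15] [ 0.17  0.16 -0.23  0.   -1.19  0.18]
-70 [0.63, 0.03, 0.01] [ 0.29  0.56 -0.02  0.   -1.    0.05]
-70 [0.66, -0.12, 0.01] [ 0.05  0.62  0.11  0.   -1.05  0.3 ]
-128 [np.float64(0.4733), np.float64(-0.0742), 0.15] [ 0.17  0.16 -0.23  0.   -1.19 -0.84]
-128 [0.63, 0.03, 0.01] [ 0.29  0.56 -0.02  0.   -1.   -0.96]
-128 [0.66, -0.12, 0.01] [ 0.05  0.62  0.11  0.   -1.05 -0.72]
52 [np.float64(0.4733), np.float64(-0.0742), 0.15] [ 0.17  0.16 -0.23  0.   -1.19  2.31]
52 [0.63, 0.03, 0.01] [ 0.29  0.56 -0.02  0.   -1.    2.18]
52 [0.66, -0.12, 0.01] [ 0.05  0.62  0.11  0.   -1.05  2.43]
20 [np.float64(0.4733), np.float64(-0.0742), 0.15] [ 0.17  0.16 -0.23  0.   -1.19  1.75]
20 [0.63, 0.03, 0.01] [ 0.29  0.56 -0.02  0.   -1.    1.62]
20 [0.66, -0.12, 0.01] [ 0.05  0.62  0.11  0.   -1.05  1.87]
-20 [np.float64(0.4733), np.float64(-0.0742), 0.15] [ 0.17  0.16 -0.23  0.   -1.19  1.05]
-20 [0.63, 0.03, 0.01] [ 0.29  0.56 -0.02  0.   -1.    0.93]
-20 [0.66, -0.12, 0.01] [ 0.05  0.62  0.11  0.   -1.05  1.17]
```

```bash
python3 - <<'E'
from h import *
import pickle
Q=q(np.radians(-90))
r.move_gripper(0.0)
r.move_ptp([*CAP,.15],Q)
r.move_straight([*CAP,.121],v=.08)
print(r.get_time_s(),np.round(r.get_eef_pos(),4),np.round(r.get_force(),2),r.get_opening())
c=cam("scene");save(c,"pics/prepress.png")
im=cv2.resize(c["image"][130:280,130:330],None,fx=4,fy=4,interpolation=cv2.INTER_CUBIC);cv2.imwrite("pics/prepress.png",im[:,:,::-1])
E
```

```text
3.675 [ 0.4734 -0.0741  0.1211] [-0.13  1.05  0.46] -0.0045354576497399395
```

View pics/prepress.png

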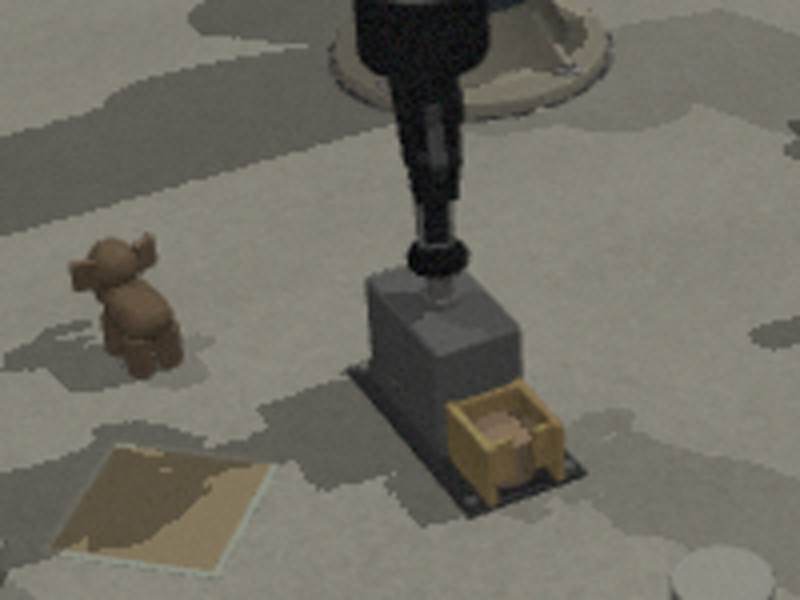

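The fingers stand centred over the cap (crop pixel (437,255)) and the plunger is still up. I'll press at about 40 mm/s, 1 mm past the nominal stop, then lift off.

```bash
python3 - <<'E'
from h import *
import pickle
r.move_straight([*CAP,.0878],v=.038)
r.wait(.15)
print(r.get_time_s(),np.round(r.get_eef_pos(),4),np.round(r.get_force(),2))
r.move_straight([*CAP,.125],v=.08)
r.move_straight([*CAP,.20],v=.2)
r.wait(.3)
for n in("scene","top"):
    c=cam(n); pickle.dump(c,open(f"{n}1.pkl","wb"))
    b=c["image"][150:300,130:330] if n=="scene" else c["image"][160:260,250:400]
    im=cv2.resize(b,None,fx=4,fy=4,interpolation=cv2.INTER_CUBIC);cv2.imwrite(f"pics/{n}1.png",im[:,:,::-1])
print(r.get_time_s())
E
```

```text
4.9 [ 0.474  -0.0742  0.089 ] [-2.92  1.13 10.86]
6.4417
```

View pics/scene1.png

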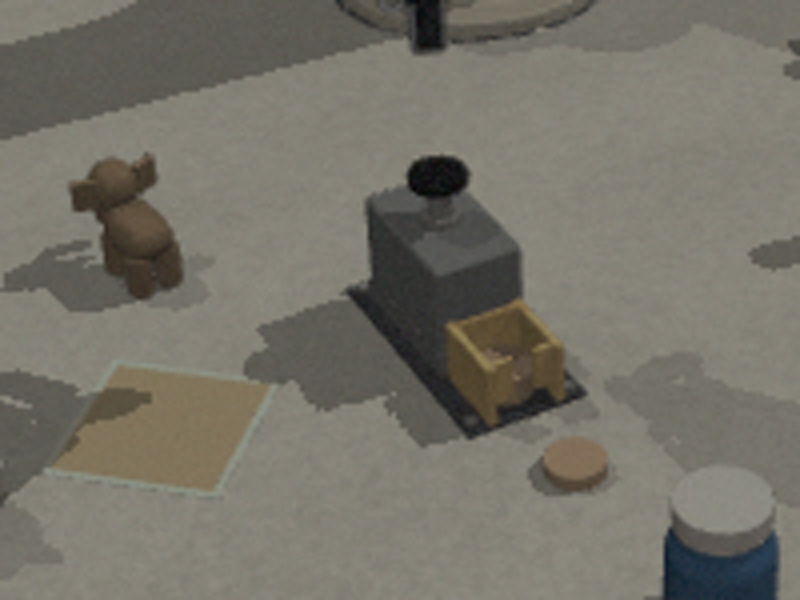

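View pics/top1.png

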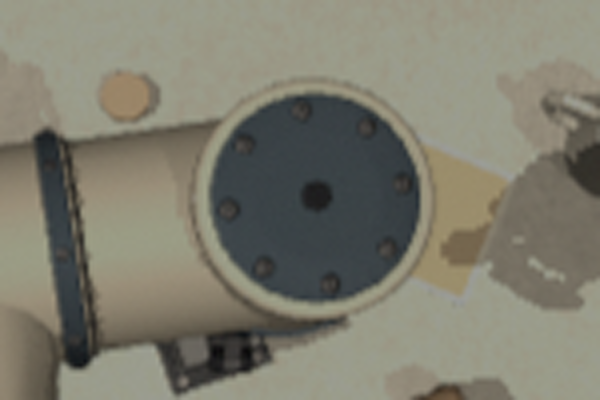

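The press bottomed at z = 0.089 (26 mm travel) with 10.9 N, and the plunger is back up. One disc lies on the table: scene crop (575,460), top crop (127,95). Next I'll locate it in both views.

```bash
cat >> h.py <<'E'
def disc(c,lo=(5,70,80),hi=(17,200,255),near=None,pr=True):
    """top face of the disc (z=.010): colour blob nearest the expected point"""
    n=proj(c,near); hsv=cv2.cvtColor(c["image"],cv2.COLOR_RGB2HSV)
    m=cv2.inRange(hsv,lo,hi)
    cs,_=cv2.findContours(m,cv2.RETR_EXTERNAL,cv2.CHAIN_APPROX_NONE)
    cs=[k for k in cs if cv2.contourArea(k)>25]
    k=min(cs,key=lambda k:np.linalg.norm(k.mean(0)[0]-n))
    M=cv2.moments(k);u,v=M["m10"]/M["m00"],M["m01"]/M["m00"]
    W=np.array([ray(c,a,b,.01)[:2] for a,b in k[:,0]],np.float32)
    return (round(u,1),round(v,1)),ray(c,u,v,.008),cv2.minAreaRect(W)[1]
E
python3 - <<'E'
from h import *
import pickle
for n,uv in(("top",(281.5,183.5)),("scene",(273,265))):
    c=pickle.load(open(n+"1.pkl","rb")); hsv=cv2.cvtColor(c["image"],cv2.COLOR_RGB2HSV)
    print(n,hsv[int(uv[1]),int(uv[0])],hsv[int(uv[1])+14,int(uv[0])-5])
    print(disc(c,near=[.632,-.018,.01]), ray(c,*uv,.01).round(4))
print("expected",[ (O+d*np.array([np.cos(YAW),np.sin(YAW)])).round(4) for d in(.08,.095)])
E
```

```text
top [ 17  84 155] [ 20  55 112]
((282.1, 182.9), array([ 0.62983123, -0.01984837,  0.008     ]), (0.028179161250591278, 0.030905328691005707)) [ 0.6276 -0.0179  0.01  ]
scene [ 15  78 130] [ 18  28 137]
((273.6, 265.3), array([ 0.62896082, -0.01590273,  0.008     ]), (0.04290267452597618, 0.03623265027999878)) [ 0.6302 -0.0174  0.01  ]
expected [array([ 0.6231, -0.0195]), array([ 0.6372, -0.0144])]
```

Disc centre is about (0.629, -0.0175), 85 mm ahead of the magazine axis, as predicted. The straight line to the sheet would graze the plate's corner, so I'll push in two legs using both fingertips with a 24 mm gap. Leg 1 goes along -y and leg 2 goes diagonally onto the sheet.

```bash
python3 - <<'E'
from h import *
Q=q(np.radians(-90)); x=.629
r.move_gripper(0.28)
r.move_ptp([x,.037,.10],Q)
r.move_straight([x,.037,.0035],v=.1)
print(r.get_time_s(),np.round(r.get_eef_pos(),4),np.round(r.get_force(),2),r.get_opening())
c=cam("scene")
im=cv2.resize(c["image"][180:310,190:360],None,fx=4,fy=4,interpolation=cv2.INTER_CUBIC);cv2.imwrite("pics/prepush.png",im[:,:,::-1])
E
```

```text
8.7833 [0.6296 0.0371 0.0043] [-0.05 -0.15  0.62] 0.2840652299312109
```

View pics/prepush.png

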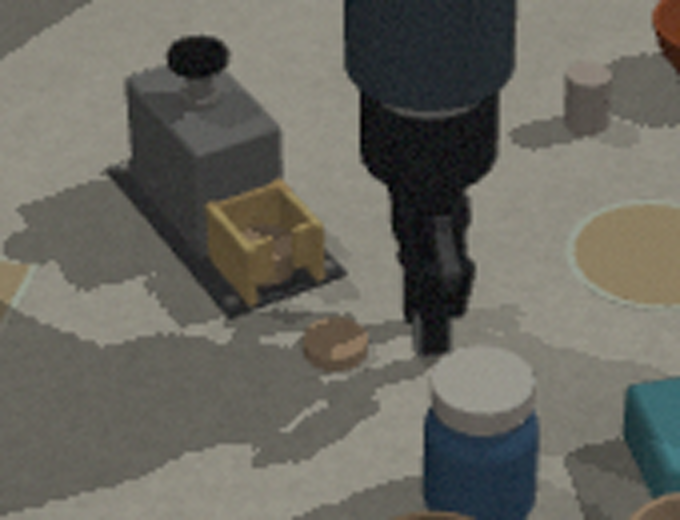

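The fingertips (crop (432,345)) stand clear on the disc's far side (disc at (335,343)) with no contact force. I'll lower them 2 mm, then push leg 1 slowly.

```bash
python3 - <<'E'
from h import *
import pickle
x=.629
r.move_straight([x,.037,.0015],v=.03)
print(np.round(r.get_eef_pos(),4),np.round(r.get_force(),2))
r.move_straight([x,-.04,.0015],v=.05)
print(np.round(r.get_eef_pos(),4),np.round(r.get_force(),2))
c=cam("scene");im=cv2.resize(c["image"][180:310,160:330],None,fx=4,fy=4,interpolation=cv2.INTER_CUBIC);cv2.imwrite("pics/push1.png",im[:,:,::-1])
print(r.get_time_s())
E
```

```text
[0.629  0.037  0.0016] [-0.21  0.52  0.22]
[ 0.629  -0.0398  0.0015] [-0.13  0.9   0.75]
10.825
```

View pics/push1.png

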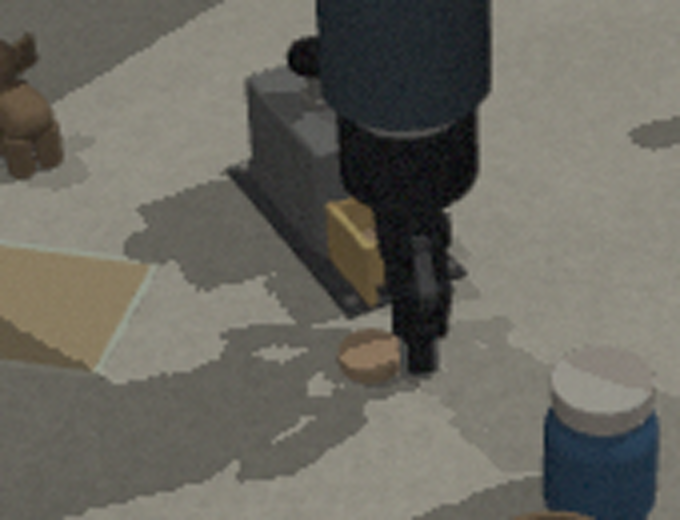

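The disc, at crop (370,357), is moving squarely ahead of the fingers and is clear of the plate. I'll finish leg 1, lift, and measure.

```bash
python3 - <<'E'
from h import *
import pickle
x=.629
r.move_straight([x,-.114,.0015],v=.05)
r.move_straight([x,-.09,.0015],v=.08)
r.move_straight([x,-.06,.10],v=.15)
for n in("scene","top"):
    c=cam(n); pickle.dump(c,open(f"{n}2.pkl","wb"))
    print(n,disc(c,near=[.629,-.14,.01]))
    p=proj(c,[.629,-.14,.01]).astype(int); print(p)
    b=c["image"][max(p[1]-60,0):p[1]+60,p[0]-80:p[0]+80]
    cv2.imwrite(f"pics/{n}2.png",cv2.resize(b,None,fx=4,fy=4,interpolation=cv2.INTER_CUBIC)[:,:,::-1])
print(r.get_time_s())
E
```

```text
scene ((219.9, 272.1), array([ 0.63047631, -0.13954248,  0.008     ]), (0.0338999405503273, 0.04234761744737625))
[219 271]
top ((323.2, 183.7), array([ 0.63082425, -0.14727032,  0.008     ]), (0.03534112125635147, 0.024197755381464958))
[320 184]
13.8417
```

View pics/scene2.png

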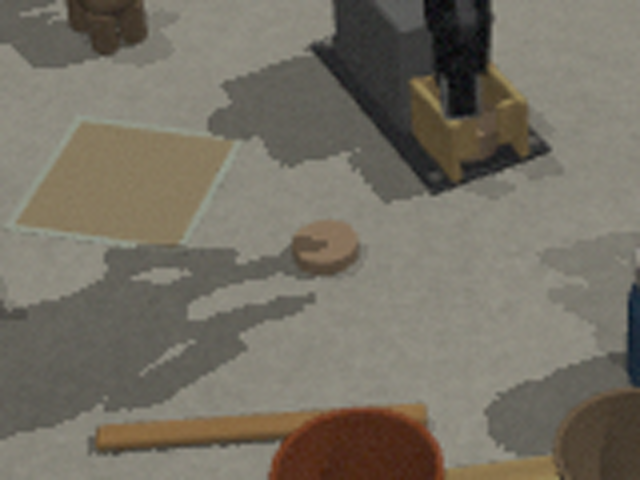

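View pics/top2.png

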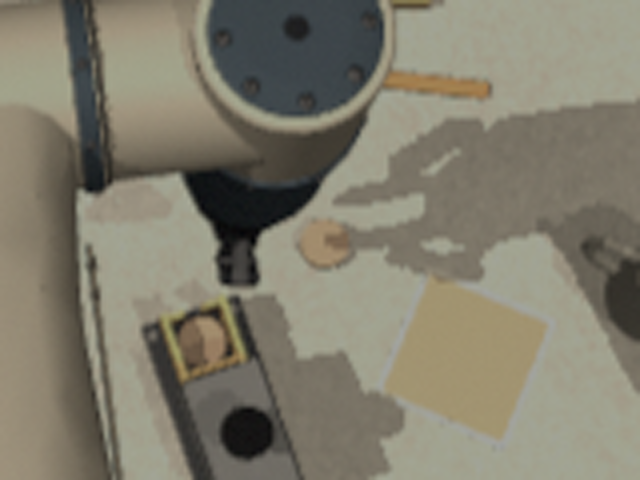

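In both views the disc is at about (0.629, -0.140): scene crop (325,246), top crop (326,243). The blob masks are biased by finger shadows, so I'm using the crop centres. Now leg 2, aimed at the sheet centre.

```bash
python3 - <<'E'
from h import *
import pickle
D=np.array([.629,-.1402]); d=(C-D)/np.linalg.norm(C-D); a=np.arctan2(d[1],d[0]); Q=q(a)
s=D-.052*d
r.move_ptp([*s,.09],Q)
r.move_straight([*s,.0015],v=.1)
print(r.get_time_s(),np.round(r.get_eef_pos(),4),np.round(r.get_force(),2),np.degrees(a))
m=D+.04*d
r.move_straight([*m,.0015],v=.05)
c=cam("scene");im=cv2.resize(c["image"][190:330,110:290],None,fx=4,fy=4,interpolation=cv2.INTER_CUBIC);cv2.imwrite("pics/push2.png",im[:,:,::-1])
print(r.get_time_s(),np.round(r.get_eef_pos(),4),np.round(r.get_force(),2))
E
```

```text
15.4917 [ 0.6614 -0.0991  0.0023] [ 0.69 -0.48  0.23] -127.74264454927881
17.5333 [ 0.6046 -0.1717  0.0015] [-0.42  0.41 -0.3 ]
```

View pics/push2.png

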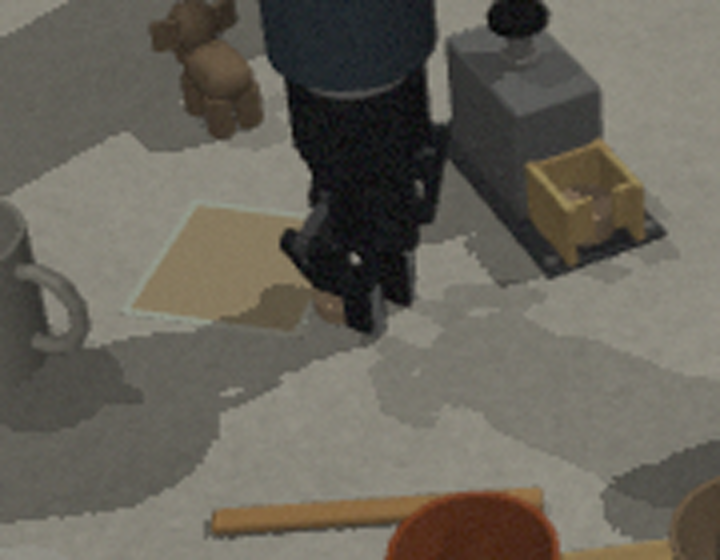

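The disc, at crop (330,306), is ahead of the two fingertips and about to enter the sheet. I'll push it on to the centre, back off, lift and look.

```bash
python3 - <<'E'
from h import *
import pickle
D=np.array([.629,-.1402]); d=(C-D)/np.linalg.norm(C-D)
r.move_straight([*(C-.026*d),.0015],v=.05)
r.move_straight([*(C-.055*d),.0015],v=.08)
r.move_straight([*(C-.10*d),.12],v=.15)
r.move_ptp([.40,.10,.25],q(np.radians(-90)))
for n in("scene","top"):
    c=cam(n); pickle.dump(c,open(f"{n}3.pkl","wb"));save(c,f"pics/{n}3full.png")
    p=proj(c,[*C,0]).astype(int); print(p)
    b=c["image"][p[1]-50:p[1]+50,p[0]-65:p[0]+65]
    cv2.imwrite(f"pics/{n}3.png",cv2.resize(b,None,fx=5,fy=5,interpolation=cv2.INTER_CUBIC)[:,:,::-1])
print(r.get_time_s(),np.round(r.get_force(),2))
E
```

```text
[170 256]
[356 212]
22.15 [ 0.56  0.58 -0.54]
```

View pics/scene3.png

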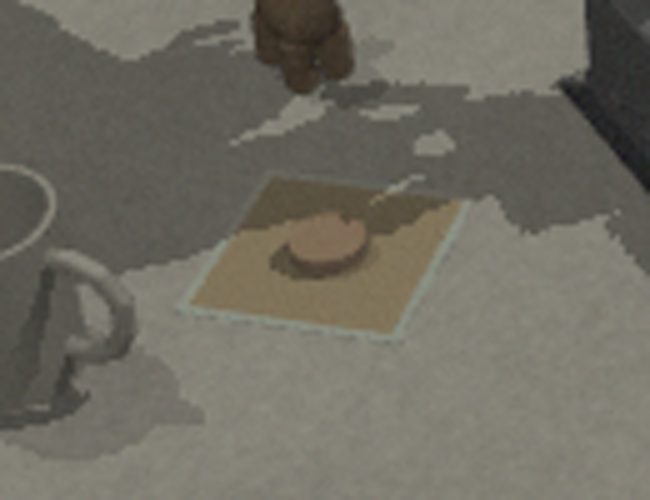

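View pics/top3full.png

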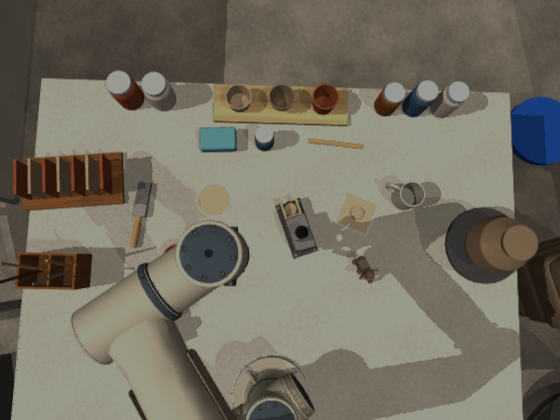

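View pics/scene3full.png

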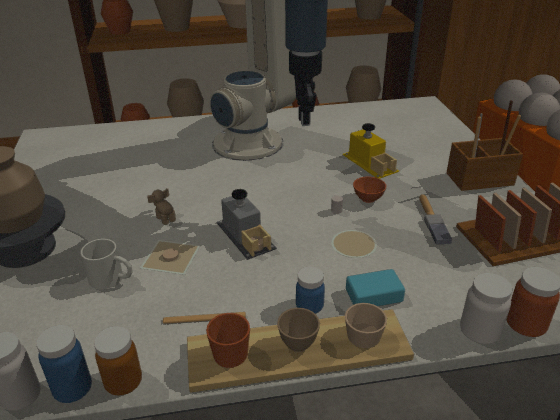

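The disc lies in the middle of the square sheet (scene crop (328,240), top pixel (357,213)). The other objects are at the same pixels as before, and the plunger is up. I'll do one numeric check, then hand in.

```bash
python3 - <<'E'
from h import *
import pickle
s=pickle.load(open("scene3.pkl","rb")); p=ray(s,105+327/5-.4,206+239/5-.4,.01)
print(p.round(4),"offset from sheet centre mm",((p[:2]-C)*1000).round(1))
print(r.finish_job(),r.get_time_s())
E
```

```text
[ 0.544  -0.2507  0.01  ] offset from sheet centre mm [1.  0.6]
the job is handed in; nothing more can be done
the job is handed in; nothing more can be done
```

The job is handed in: one disc came out and it now lies wholly on the square sheet.

- **Press:** I pressed the grey dispenser's plunger once, at about 40 mm/s. It went the full 26 mm to the stop (fingertip height 0.089 m, about 11 N) and came back up. One disc came out.
- **Push:** I pushed that disc with both fingertips in two legs, going around the base plate's corner, and never picked it up.
- **Last checks:** The disc's centre measured about 1 mm from the sheet's centre, and up to 36 mm would still be wholly on the paper. The last pictures showed the other discs still in the magazine and nothing else visibly moved. The bowl and kiln post were hidden by the arm in the top view but looked the same in the scene view. The gripper was touching nothing, and the clock was at about 22 s of the 48 s allowed.
- **Disagreement:** My automatic colour detection of the disc was off by up to about 8 mm where finger shadows fell on it. I used disc positions read from zoomed crops instead, and those agreed between both cameras.

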